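# Unlock and take off the tab-locked cap of a pellet keg

## Task

Take the cap off the pellet keg and set it down in the blue tray, standing upright on its feet: pinch its two orange tabs together and, keeping them pinched, turn it anticlockwise (seen from above) until you feel the stop, then lift it straight off. It is brittle plastic: do not squeeze hard, do not force it against the stop, do not pull while it still catches, and do not drop it. Leave the tins and the tub where they are.

Things in the scene. Friction and masses are not known exactly. Their poses are not given: they have to be found in the camera images.
- keg_mouth (a point): Centre of the flat lid of the fixed round grey keg (orange band, 158 mm across, 100 mm high); z up. A white locking ring, 7 mm high, 56 to 70 mm across, stands on the lid; the feet of the cap's tabs sit in its two pockets. Under the cap, unseen, is a steel neck, 28 mm across and 34 mm high, with a bayonet flange. Locked, the cap's x axis is parallel to this x axis.
- keg: The same keg; origin at the centre of its underside on the bench, z up. How far the cap turns differs from keg to keg: a hard stop comes 40 to 86 degrees anticlockwise of the locked place. At the stop, and up to 6 degrees short of it, the cap lifts straight off (clear when raised 36 mm); short of that it catches on the flange. Before the stop it turns almost freely.
- cap_grip (a point): Point on the axis of the loose black cap at mid-height of its tabs, 31 mm above its underside, 15 mm below its top; z up. A yellow bar on its top and two skirt posts lie along its x axis; the orange tabs face +y and -y: outer faces flat, 20 mm wide, 20 to 44 mm above the underside, 62 mm over both when free, 53 mm fully pressed. Both must be in by 3.5 mm for the cap to turn.
- cap: The same cap, 46 mm high, 80 to 125 g; origin at the centre of its underside, where its posts stand on the lid and later on the tray; axes as point cap_grip. It breaks if it pushes on the keg (stop, ring or flange) with more than 32 N in all, which is about 0.45 N m of turning moment at the stop, or if the fingers press it with more than 50 N each. 20 to 30 N each is a good grip.
- tab_a (a joint): How far the tab on the cap's +y side is pressed in, in m: 0 free, 0.0045 fully in; a spring of about 10 N at the start and 17 N fully in pushes it out.
- tab_b (a joint): The same for the tab on the cap's -y side.
- tray_in (a point): Centre of the inner floor of the blue open tray, 160 x 160 mm outside, walls 5 mm thick and 16 mm high; the floor is 5 mm above the bench; z up.
- tin_left: Loose round tin, silver with an orange band, 56 mm across and 24 mm high, to the left of the work; origin at the centre of its underside. Leave it.
- tin_far: The same kind of tin, beyond the work. Leave it.
- tub: Loose clear round tub with a black lid, 88 mm across and 68 mm high, beyond the work; origin at the centre of its underside. Leave it.
There are look-alikes about, which are no part of the job. There is more than one size of the cap; the job needs the smallest.

How it is judged:
On the way, in this order (a step that is already met when the one before it is completed fails the run):
1. both tabs are pressed in and the cap, still down on the keg, has been turned by more than 35 degrees (value of joint each of tab_a, tab_b above 0.0025 m and angle between the x axis of cap_grip and the x axis of keg_mouth, either way round above 0.61 rad and distance between cap_grip and keg_mouth below 0.036 m), for 0.1 s.
2. the cap has been lifted clear of the neck, held by the fingers (z of cap_grip in the frame of keg_mouth above 0.067 m and contact force between the fingers and cap above 1 N), for 0.1 s.
At the end, for the whole second after the job is handed in: The cap stands upright (within 6 degrees) on its feet on the tray's floor, its axis within 60 mm of the tray's centre along each side, released and at rest; the tins and the tub are where they were (within 20 mm) (x of cap_grip in the frame of tray_in between -0.06 and 0.06 m and y of cap_grip in the frame of tray_in between -0.06 and 0.06 m and z of cap_grip in the frame of tray_in below 0.035 m and angle between cap_grip's own z axis and vertical below 0.1 rad and linear speed of cap below 0.02 m/s); the robot touches nothing.
It fails at once if the cap is pressed against the keg (stop, ring or flange) with more than 32 N (contact force between cap and keg above 32 N).
It fails at once if the fingers squeeze the cap with more than 50 N each (100 N in all) (contact force between the fingers and cap above 100 N).
It fails at once if the cap is dropped (falls unheld faster than 0.6 m/s) (linear speed of cap above 0.6 m/s and contact force between the fingers and cap below 0.1 N).
It fails at once if a tin or the tub is moved by more than 20 mm (distance of any of tin_left, tin_far, tub from where it was at the start of the episode above 0.02 m).
It also fails if it takes over 72 s, if anything falls off the work surface, if the arm or the gripper's body presses on something with over 40 N, if the wrist force passes 120 N, or if a joint passes its speed limit or range.

## Robot

A 6-joint arm with a two-finger parallel gripper is mounted at the origin on the work surface. World frame = base frame: x ahead of the robot, y to its left, z up, the work surface at z = 0. Lengths are in m, angles in rad, forces in N, time in s.
With the tool pointing down it reaches from about 0.375 to 0.9 m from the base axis. Payload 3.1 kg.
Tool frame: the origin (TCP) lies on the centre line of the jaws, within the pads' length; the fingertips stand 11 mm ahead of it and the grasp point (between the pads) lies 8 mm behind it; x points along the fingers, y is the direction in which the jaws open and shut, and the axes are right-handed (so a half turn about x gives the same grasp; the last joint's range is limited). The gripper opens to 87 mm and grips with 3 to 60 N. Pads are 19 mm wide; open, the fingers measure 117 mm over their backs; the gripper's body (75 mm by 190 mm) begins 51 mm behind the grasp point.
Start: joints at [-1.47, 0.527, 1.433, -0, 1.181, -0.178], TCP at [0.173, -0.601, 0.2] pointing down, gripper open.
Joint ranges: [-3.08, 3.08], [-0.75, 2.2], [0.22, 2.44], [-1.43, 4.57], [0, 2.65], [-2.85, 2.85]. Speed limits (rad/s): [2.79, 2.79, 3.14, 3.14, 3.14, 3.14].

## Interface

Orientations are given as a unit quaternion [x, y, z, w].
In Python, from rig import robot, camera, camera_info gives the robot as it stands.
- The arm moves only by the shell command python3 -m inch 'ROWS' [FORCE]. ROWS is JSON, a list that holds one entry, the list of rows, each a list of 5 numbers: the shift along the tool's x, y, z in cm, then the turn about the tool's x in rad, then the opening, from 0 (shut) to 1 (fully open). A call has 1 to 8 rows; each row shifts and turns the pose as measured when the row begins, along the tool's axes as they then stand; what a row does not reach is not made up. A row lasts 1/12 s, in which the tool goes at most 41.7 mm and 7.16 degrees, less where a joint would pass 70% of its speed; a pose out of reach is approached as far as the arm can. A call with a gripper value outside its range is refused whole. The fingers move at their own pace and stop on an object; FORCE is the grip in N (left out, the last holds). Time passes only in rows, so rows that do not move let the fingers close. It gives the time, the measured TCP pose, the force and the opening at its end, in the units of the state.
- robot.get_obs(): the state, without advancing time (a new reading comes with each control period).
- camera(name): name is "scene" or "side" or "wrist"; returns the picture (384x512x3 uint8, red, green, blue); there is no depth.
- camera_info(name): a dict with "camera_matrix" (3x3 intrinsics, pixels), "rvec" (rotation vector, rad) and "tvec" (3), from world to camera coordinates, as OpenCV has them. Camera axes: x right, y down, z forward; pixel columns grow to the right and rows downward; lengths in m; the calibration is good to about 2 mm. The wrist camera is an equidistant fisheye: a pixel r from the principal point sees the ray r / f radians off the axis. A picture is of the moment at which its call begins: read the wrist's pose just before it. camera_info takes no time and is no camera call; for the wrist camera it gives the pose at the moment of the call.
- robot.hand_in(): hands the job in, once; it reports no verdict.
The state is a dict: "time": time; "q": joint angles; "joint_velocities": joint speeds; "joint_torque": joint torques, N m; "position": TCP position; "tool_rot": TCP orientation; "ft_force": force on the tool from outside, world axes, zero at the start; "moment": the same for the moment, N m; "grip_width": finger opening in m.
Only numpy, scipy, OpenCV 4.12 (cv2) and the standard library are available. Lean on these libraries where they do the work, as an engineer would, in place of code of your own. Each camera call takes 0.05 s, during which the arm holds its last target. There are 200 camera calls.

## Working session

There is one attempt and no reset: what is moved stays moved. The work goes in short steps, Python scripts to look and compute and a shell command to move; the robot and the scene stay as the last step left them, time stands still between calls to the robot, and variables do not carry over. Pictures are saved under pics/ and viewed, about 8 in all and at most 12, crops included, and the job is handed in when it is done.

```bash
ls; mkdir -p pics
python3 - <<'E'
from rig import robot,camera,camera_info
import cv2,numpy as np
o=robot.get_obs(); print({k:np.round(v,3).tolist() for k,v in o.items()})
for n in("scene","side","wrist"):
    i=camera_info(n); print(n,{k:np.round(v,3).tolist() if not isinstance(v,str) else v for k,v in i.items()})
    cv2.imwrite(f"pics/{n}0.png",camera(n)[:,:,::-1])
a=[cv2.imread(f"pics/{n}0.png") for n in("scene","side")]
cv2.imwrite("pics/two.png",np.hstack(a)[:, :])
E
```

```text
pics
{'time': 0.0, 'q': [-1.469, 0.528, 1.434, -0.0, 1.181, -0.179], 'joint_velocities': [0.0, 0.0, -0.001, 0.0, -0.0, -0.001], 'joint_torque': [0.0, -44.004, -17.659, 0.063, 0.058, -0.0], 'position': [0.173, -0.6, 0.199], 'tool_rot': [0.7, 0.099, -0.7, 0.098], 'ft_force': [0.595, 0.936, -0.23], 'moment': [-0.027, -0.0, 0.053], 'grip_width': 0.087}
scene {'camera_matrix': [[438.136, 0.0, 255.343], [0.0, 438.136, 193.024], [0.0, 0.0, 1.0]], 'rvec': [2.135, 1.65, -0.457], 'tvec': [-0.173, -0.418, 1.426]}
side {'camera_matrix': [[390.245, 0.0, 254.471], [0.0, 390.245, 193.038], [0.0, 0.0, 1.0]], 'rvec': [2.163, -0.415, 0.218], 'tvec': [-0.509, 0.208, 0.708]}
wrist {'camera_matrix': [[297.319, 0.0, 258.136], [0.0, 297.319, 189.89], [0.0, 0.0, 1.0]], 'rvec': [-2.325, 1.749, 0.248], 'tvec': [-0.624, -0.035, 0.392]}
```

View pics/scene0.png

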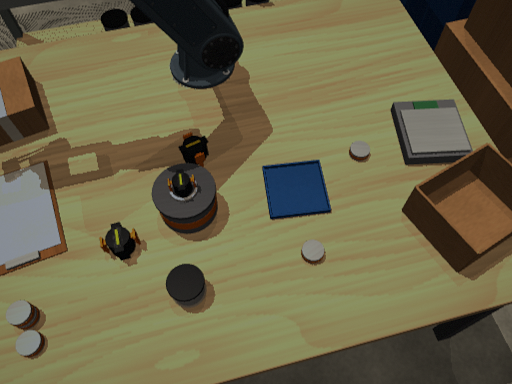

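View pics/side0.png

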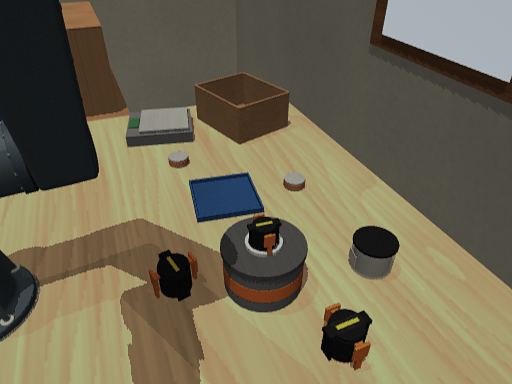

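The cap on the keg is at scene (182,183) and side (264,232). The two larger caps standing on the bench are look-alikes. The blue tray is at scene (296,188) and the tub at (186,284). Next I'll turn these into positions.

```bash
cat > h.py <<'E'
import cv2,numpy as np
from rig import robot,camera,camera_info
def ray(n,uv,info=None):
    i=info or camera_info(n); K=np.array(i["camera_matrix"]); R=cv2.Rodrigues(np.array(i["rvec"],float))[0]; t=np.array(i["tvec"],float).ravel()
    x=(uv[0]-K[0,2])/K[0,0]; y=(uv[1]-K[1,2])/K[1,1]
    if n=="wrist":
        r=np.hypot(x,y); s=np.sin(r)/max(r,1e-9); d=np.array([x*s,y*s,np.cos(r)])
    else: d=np.array([x,y,1])
    return -R.T@t, R.T@(d/np.linalg.norm(d))
def onz(n,uv,z,info=None):
    c,d=ray(n,uv,info); return c+d*(z-c[2])/d[2]
def cross(a,b):
    (c1,d1),(c2,d2)=a,b
    s=np.linalg.lstsq(np.c_[d1,-d2],c2-c1,rcond=None)[0]
    p,q=c1+s[0]*d1,c2+s[1]*d2; return (p+q)/2,np.linalg.norm(p-q)
def blobs(im,lo,hi,amin=8):
    hsv=cv2.cvtColor(im,cv2.COLOR_RGB2HSV); m=cv2.inRange(hsv,np.array(lo),np.array(hi))
    n,l,s,c=cv2.connectedComponentsWithStats(m)
    return [(s[k,4],np.round(c[k],1),s[k,:4],l==k) for k in range(1,n) if s[k,4]>=amin]
YEL=((24,150,110),(36,255,255)); ORA=((4,170,90),(16,255,255)); BLU=((100,130,40),(118,255,255))
E
python3 - <<'E'
from h import *
for n in("scene","side"):
    im=cv2.imread(f"pics/{n}0.png")[:,:,::-1].copy()
    for nm,c,z in(("yel",YEL,.146),("ora",ORA,.13),("blu",BLU,.005)):
        for a,uv,bb,_ in blobs(im,*c,amin=10 if nm!="blu" else 800): print(n,nm,a,uv,bb,np.round(onz(n,uv,z),3))
c=cross(ray("scene",(182,178)),ray("side",(264,225)));print(c)
# tray corners by eye at wall-top
for uv in((263,163),(320,160),(330,212),(271,217)): print(np.round(onz("scene",uv,.016),3))
E
```

```text
scene yel 20 [180.2 178.8] [179 174   3  11] [ 0.511 -0.135  0.146]
scene yel 38 [116.5 236.4] [115 229   4  16] [ 0.623 -0.295  0.146]
scene ora 11 [187.8 133.6] [184 132   8   4] [ 0.371 -0.094  0.13 ]
scene ora 21 [198.7 154.5] [195 153   9   5] [ 0.442 -0.079  0.13 ]
scene ora 385 [ 54.9 235.6] [ 40 190  27  70] [ 0.577 -0.433  0.13 ]
scene ora 46 [  2.5 269.5] [  0 265   8   9] [ 0.63  -0.545  0.13 ]
scene blu 2942 [295.3 189.1] [263 160  68  57] [0.531 0.153 0.005]
side yel 39 [263.8 223.2] [256 221  16   5] [ 0.512 -0.134  0.146]
side yel 104 [347. 323.] [336 317  23  13] [ 0.535 -0.361  0.146]
side ora 33 [175.6 163.7] [169 161  14   5] [0.417 0.144 0.13 ]
side ora 41 [293.2 186.6] [284 184  19   5] [ 0.62  -0.032  0.13 ]
side ora 19 [258.2 215.6] [254 214  10   5] [ 0.518 -0.093  0.13 ]
side ora 165 [269.  241.9] [264 233  11  22] [ 0.509 -0.165  0.13 ]
side ora 49 [191.1 257.5] [188 252   9  11] [ 0.377 -0.153  0.13 ]
side ora 53 [154.1 274.7] [149 270  11  10] [ 0.314 -0.168  0.13 ]
side ora 704 [260.9 292.8] [229 278  66  25] [ 0.454 -0.261  0.13 ]
side ora 126 [330.9 310.5] [324 303  17  19] [ 0.533 -0.326  0.13 ]
side ora 303 [359.9 352.5] [352 341  19  29] [ 0.534 -0.396  0.13 ]
side blu 2611 [224.4 196.9] [189 173  75  49] [0.527 0.15  0.005]
(array([ 0.51056738, -0.13210075,  0.14283236]), np.float64(0.005746699678779798))
[0.434 0.089 0.016]
[0.464 0.244 0.016]
[0.625 0.217 0.016]
[0.6   0.066 0.016]
```

View pics/wrist0.png

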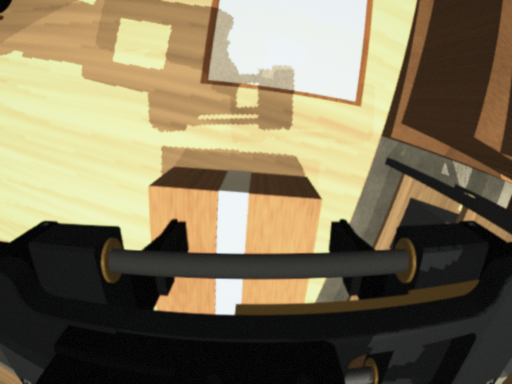

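```bash
cat >> h.py <<'E'
from scipy.spatial.transform import Rotation as Ro
def st(): 
    o=robot.get_obs(); return o,np.array(o["position"]),Ro.from_quat(o["tool_rot"]).as_matrix()
def togo(p,yaw=None):
    "shift (cm, tool axes) and turn to bring TCP to p with jaws (tool y) at world yaw (mod pi)"
    o,x,R=st(); d=R.T@(np.array(p)-x)*100; y0=np.arctan2(R[1,1],R[0,1]); s="" 
    if yaw is not None:
        e=(yaw-y0+np.pi/2)%np.pi-np.pi/2; s=f" ccw by {e:.3f} -> turn about x {-e:.3f} (q6 {o['q'][5]:.2f})"
    print("tilt",np.round(R[:,0],3),"yaw",round(y0,3),"shift cm",np.round(d,2),s)
E
python3 - <<'E'
from h import *
o,x,R=st(); print(np.round(R,3))
for n in("scene","side"):
    im=cv2.imread(f"pics/{n}0.png")[:,:,::-1].copy()
    b=[b for b in blobs(im,*YEL,amin=10)][0]
    v,u=np.nonzero(b[3]); P=np.array([onz(n,p,.146)[:2] for p in zip(u,v)]); w=np.linalg.svd(P-P.mean(0))[2][0]; print(n,P.mean(0),np.degrees(np.arctan2(w[1],w[0])))
print(np.degrees(np.arctan2(*(np.array([0.518-.509,-.093+.165])))))
togo((.512,-.134,.2),np.pi/2)
E
```

```text
[[-0.     0.276 -0.961]
 [ 0.002 -0.961 -0.276]
 [-1.    -0.002 -0.   ]]
scene [ 0.51126225 -0.13464623] -2.6122249785521854
side [ 0.51208115 -0.13396526] 175.44571983873718
7.125016348901804
tilt [-0.     0.002 -1.   ] yaw -1.291 shift cm [ -0.05 -35.42 -45.5 ]  ccw by -0.280 -> turn about x 0.280 (q6 -0.18)
```

```bash
python3 -m inch '[[[-0.5,-2.5,-3.25,0,1],[-0.5,-2.5,-3.25,0,1],[0,-2.5,-3.25,0,1],[0,-2.5,-3.25,0,1],[0,-2.5,-3.25,0,1],[0,-2.5,-3.25,0,1],[0,-2.5,-3.25,0,1],[0,-2.5,-3.25,0,1]]]' 20
python3 -c "
from h import *
togo((.512,-.134,.2),np.radians(86.5))"
```

```text
time: 0.82
position: [0.3667, -0.3384, 0.2054]
tool_rot: [-0.7, -0.092, 0.702, -0.094]
ft_force: [1.4, -0.2, 0.4]
grip_width: 0.0871
tilt [-0.002 -0.002 -1.   ] yaw -1.307 shift cm [  0.46 -15.95 -19.35]  ccw by -0.325 -> turn about x 0.325 (q6 0.34)
```

```bash
python3 -m inch '[[[0,-2.6,-3.2,0,1],[0,-2.6,-3.2,0,1],[0,-2.6,-3.2,0,1],[0,-2.6,-3.2,0,1],[0,-2.6,-3.2,0,1],[0,-1.5,-2,0,1],[0,0,0,0.11,1],[0,0,0,0.11,1]]]'
python3 -m inch '[[[0,0,0,0.1,1],[0,0,0,0,1]]]'
python3 - <<'E'
from h import *
togo((.512,-.134,.2),np.radians(86.5))
i=camera_info("wrist"); im=camera("wrist"); np.save("w1.npy",im)
np.save("w1i.npy",i,allow_pickle=True)
cv2.imwrite("pics/w1.png",im[:,:,::-1])
print("cam pos",ray("wrist",(256,190),i))
for nm,c,z in(("yel",YEL,.146),("ora",ORA,.144)):
    for a,uv,bb,_ in blobs(im,*c,amin=15): print(nm,a,uv,bb,np.round(onz("wrist",uv,z,i),3))
E
```

```text
time: 1.48
position: [0.5063, -0.1387, 0.2039]
tool_rot: [-0.707, -0.017, 0.707, -0.016]
ft_force: [0.5, -0.5, -0.2]
grip_width: 0.0873
time: 1.65
position: [0.5066, -0.1366, 0.2034]
tool_rot: [-0.706, 0.02, 0.708, 0.021]
ft_force: [-0.6, 0.0, -0.8]
grip_width: 0.0866
tilt [-0.002  0.002 -1.   ] yaw -1.628 shift cm [ 0.34 -0.29 -0.52]  ccw by -0.003 -> turn about x 0.003 (q6 1.15)
cam pos (array([ 0.58245084, -0.14175762,  0.38926609]), array([-0.27784542,  0.02419896, -0.96032095]))
yel 193 [406.  107.7] [403  91   7  35] [ 0.58  -0.271  0.146]
yel 40 [255.8 183.6] [253 181   7   6] [ 0.518 -0.136  0.146]
yel 87 [255.5 200.3] [253 193   7  16] [ 0.503 -0.135  0.146]
yel 174 [228.1 290.6] [213 285  31  12] [ 0.41  -0.102  0.146]
ora 108 [73.  44.2] [62 27 16 33] [0.662 0.027 0.144]
ora 62 [373.3 108.1] [371  96   8  25] [ 0.579 -0.24   0.144]
ora 96 [427.7 107.1] [425  98   6  20] [ 0.581 -0.296  0.144]
ora 159 [224.9 185.3] [220 175  12  25] [ 0.517 -0.109  0.144]
ora 182 [286.9 187.5] [281 175  11  26] [ 0.512 -0.162  0.144]
ora 70 [222.4 248.7] [218 244  12   9] [ 0.457 -0.101  0.144]
ora 27 [232.9 308.9] [230 306   6   6] [ 0.385 -0.104  0.144]
```

View pics/w1.png

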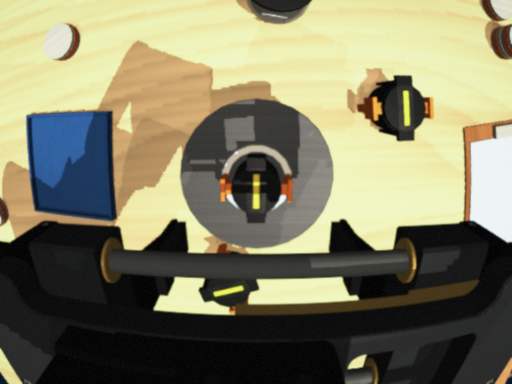

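The wrist view shows the keg lid centred near (257,173). The cap's bar runs from (256,181) to (255,209), and its tabs are at (225,186) and (287,186). I'll measure the cap's centre and direction from these.

Run:
```python
from h import *
im=np.load("w1.npy"); i=np.load("w1i.npy",allow_pickle=True).item()
sub=np.zeros_like(im); sub[170:215,240:272]=im[170:215,240:272]
P=[]
for a,uv,bb,m in blobs(sub,(22,80,60),(38,255,255),5):
    v,u=np.nonzero(m); P+= [onz("wrist",p,.146,i)[:2] for p in zip(u,v)]
P=np.array(P); w=np.linalg.svd(P-P.mean(0))[2][0]
pr=(P-P.mean(0))@w; print("bar mid",P.mean(0)+w*(pr.max()+pr.min())/2,"len",np.ptp(pr),"deg",np.degrees(np.arctan2(w[1],w[0])))
sub[:]=0; sub[165:210,210:300]=im[165:210,210:300]; T=[]
for a,uv,bb,m in blobs(sub,*ORA,30):
    print(uv,bb); T.append(onz("wrist",uv,.138,i)[:2])
T=np.array(T); d=T[0]-T[1]; print("tabs mid",T.mean(0),np.linalg.norm(d),np.degrees(np.arctan2(d[1],d[0])))
# lid: edge points on rays from centre
g=cv2.cvtColor(im,cv2.COLOR_RGB2HSV); m=((g[:,:,1]<70)&(g[:,:,2]<150)).astype(np.uint8); m[218:]=0;m[:,:150]=0; m[:,350:]=0; m[:90]=0
c=max(cv2.findContours(cv2.morphologyEx(m,cv2.MORPH_CLOSE,np.ones((9,9))),0,2)[0],key=cv2.contourArea)[:,0]
c=c[c[:,1]<212]; Q=np.array([onz("wrist",p,.1,i)[:2] for p in c])
A=np.c_[2*Q,np.ones(len(Q))]; s=np.linalg.lstsq(A,(Q**2).sum(1),rcond=None)[0]; print("lid",s[:2],"r",np.sqrt(s[2]+s[0]**2+s[1]**2))
for uv in((29,114),(112,111),(116,219),(36,211)): print(onz("wrist",uv,.016,i))
```

```text
bar mid [ 0.51047795 -0.13533547] len 0.03125032194752003 deg 176.07865999863256
[224.9 185.3] [220 175  12  25]
[286.9 187.5] [281 175  11  26]
tabs mid [ 0.51305087 -0.13553522] 0.054605299520520664 84.6579322646628
lid [ 0.51186271 -0.13537615] r 0.07694330073211682
[0.61678346 0.21264539 0.016     ]
[0.59604127 0.05518301 0.016     ]
[0.44177485 0.07572146 0.016     ]
[0.45870572 0.23706615 0.016     ]
```

```bash
python3 -m inch '[[[0,0,-0.5,0.01,1],[2,0,0,0,1],[2,0,0,0,1],[1,0,0,0,1],[0,0,0,0,1]]]' 8
python3 -c "
from h import *
togo((.5117,-.135,.1235),np.radians(85.8)); print(st()[0]['ft_force'])"
```

```text
time: 2.12
position: [0.514, -0.1391, 0.153]
tool_rot: [0.708, -0.021, -0.706, -0.02]
ft_force: [-0.1, -0.1, -0.0]
grip_width: 0.0871
tilt [ 0.003 -0.001 -1.   ] yaw -1.629 shift cm [ 2.95 -0.4   0.27]  ccw by -0.015 -> turn about x 0.015 (q6 1.15)
[-0.10033227 -0.13548722 -0.01720363]
```

```bash
python3 -m inch '[[[0,-0.4,0.25,0.015,1],[0,0,0,0,1]]]'
python3 -c "
from h import *
togo((.5117,-.135,.1235),np.radians(85.8)); print(st()[0]['ft_force']); robot.get_obs()
togo((.5117,-.135,.1235),np.radians(85.8))"
```

```text
time: 2.28
position: [0.5117, -0.1354, 0.1527]
tool_rot: [0.707, -0.026, -0.706, -0.026]
ft_force: [0.0, 0.1, 0.7]
grip_width: 0.087
tilt [ 0.002 -0.    -1.   ] yaw -1.645 shift cm [ 2.92 -0.04  0.01]  ccw by 0.001 -> turn about x -0.001 (q6 1.17)
[5.69212610e-04 8.37426609e-02 6.85275263e-01]
tilt [ 0.002 -0.    -1.   ] yaw -1.645 shift cm [ 2.92 -0.04  0.01]  ccw by 0.001 -> turn about x -0.001 (q6 1.17)
```

Aligned. Next I'll descend and close gently at 8 N, which is below the tab springs, to check the centring.

```bash
python3 -m inch '[[[1.5,0,0,0,1],[1.4,0,0,0,1],[0,0,0,0,1],[0,0,0,0,0.75]]]' 8
python3 -m inch '[[[0,0,0,0,0.6],[0,0,0,0,0.6],[0,0,0,0,0.6]]]'
python3 -c "
from h import *
togo((.5117,-.135,.1235),np.radians(85.8)); o=st()[0];print(o['ft_force'],o['moment'])"
```

```text
time: 2.62
position: [0.5148, -0.1369, 0.127]
tool_rot: [0.71, -0.027, -0.703, -0.025]
ft_force: [0.0, -0.1, 0.2]
grip_width: 0.0845
time: 2.87
position: [0.5162, -0.1376, 0.1297]
tool_rot: [0.711, -0.028, -0.702, -0.024]
ft_force: [-0.1, -0.1, -0.2]
grip_width: 0.0675
tilt [ 0.013 -0.006 -1.   ] yaw -1.644 shift cm [ 0.61 -0.23  0.48]  ccw by -0.000 -> turn about x 0.000 (q6 1.17)
[-0.05275201 -0.05208599 -0.20569387] [ 0.04518051 -0.00264429  0.01267436]
```

```bash
python3 -m inch '[[[0.6,-0.25,0.5,0,0.7]]]'
python3 -m inch '[[[0,0,0,0,0.7]]]'
python3 -m inch '[[[0,0,0,0,0.7]]]'
python3 -c "
from h import *
togo((.5117,-.135,.1235),np.radians(85.8)); o=st()[0];print(o['joint_velocities'],o['joint_torque'])"
```

```text
time: 2.95
position: [0.5139, -0.1361, 0.1252]
tool_rot: [0.713, -0.029, -0.7, -0.023]
ft_force: [0.5, 0.1, -0.5]
grip_width: 0.0639
time: 3.03
position: [0.5121, -0.135, 0.1245]
tool_rot: [0.712, -0.028, -0.701, -0.023]
ft_force: [-0.6, -0.4, -1.0]
grip_width: 0.0622
time: 3.12
position: [0.5121, -0.135, 0.1247]
tool_rot: [0.713, -0.028, -0.701, -0.023]
ft_force: [0.4, 0.1, 0.2]
grip_width: 0.0613
tilt [ 0.017 -0.008 -1.   ] yaw -1.644 shift cm [0.12 0.   0.04]  ccw by -0.000 -> turn about x 0.000 (q6 1.17)
[ 0.00249326  0.00180739  0.03213526 -0.00085894  0.00787173  0.00057096] [ 1.04392713e-01 -3.77459264e+01 -1.24339432e+01  5.23197767e-02
 -4.35237831e-02 -4.93049902e-04]
```

```bash
python3 -m inch '[[[0,0,0,0,0.3],[0,0,0,0,0.3],[0,0,0,0,0.3]]]' 10
python3 -c "
from h import *
togo((.5117,-.135,.1235),np.radians(85.8)); o=st()[0];print(o['ft_force'],o['moment'])"
```

```text
time: 3.37
position: [0.5117, -0.1347, 0.1246]
tool_rot: [0.712, -0.028, -0.701, -0.023]
ft_force: [0.1, 0.1, -0.1]
grip_width: 0.0484
tilt [ 0.016 -0.007 -1.   ] yaw -1.643 shift cm [ 0.11  0.03 -0.  ]  ccw by -0.001 -> turn about x 0.001 (q6 1.17)
[ 0.13772705  0.08314234 -0.13278697] [0.03910427 0.0588008  0.00792688]
```

Run:
```python
from h import *
a,b,w=camera("side"),camera("scene"),camera("wrist")
c=[cv2.resize(x,(400,300),interpolation=cv2.INTER_CUBIC) for x in (a[150:270,190:350],b[130:232,120:256],w[150:300,156:356])]
c.append(np.zeros_like(c[0]))
cv2.imwrite("pics/g1.png",np.vstack([np.hstack(c[:2]),np.hstack(c[2:])])[:,:,::-1])
print(robot.get_obs()["grip_width"])
```

```text
0.03669821670467511
```

View pics/g1.png

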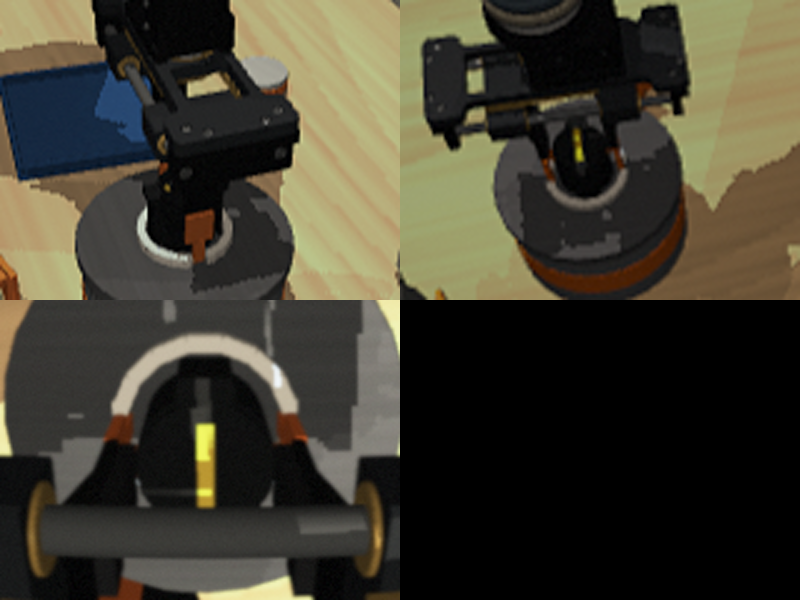

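Something is off: the jaws read 37 mm, yet the tabs look free in the crops. I'll mark where the fingertips should appear in the side and scene views.

Run:
```python
from h import *
o,x,R=st(); print(o["grip_width"],x,o["q"])
L=[x,x+.011*R[:,0]]+[x+.011*R[:,0]+s*R[:,1]*o["grip_width"]/2 for s in(1,-1)]+[np.array([.5117,-.135,.146])]
out=[]
for n,(u0,v0) in(("side",(200,150)),("scene",(130,120))):
    i=camera_info(n); im=camera(n)[v0:v0+120,u0:u0+100]; im=cv2.resize(im,None,fx=4,fy=4,interpolation=cv2.INTER_CUBIC)
    p=cv2.projectPoints(np.array(L),np.array(i["rvec"]),np.array(i["tvec"]),np.array(i["camera_matrix"]),None)[0][:,0]
    im=cv2.convertScaleAbs(im,alpha=1.8,beta=20)
    for k,q in enumerate((p-[u0,v0])*4): cv2.putText(im,str(k),tuple(int(t) for t in q-[4,-4]),0,.4,(0,255,255),1)
    out.append(im)
cv2.imwrite("pics/g2.png",np.hstack(out)[:,:,::-1]); print(robot.get_obs()["grip_width"])
```

```text
0.03669821670467511 [ 0.51175218 -0.13479501  0.12463618] [-4.69406450e-01  4.99946991e-01  1.76022305e+00  1.11934200e-03
  8.63700864e-01  1.17340501e+00]
0.030138064714294508
```

View pics/g2.png

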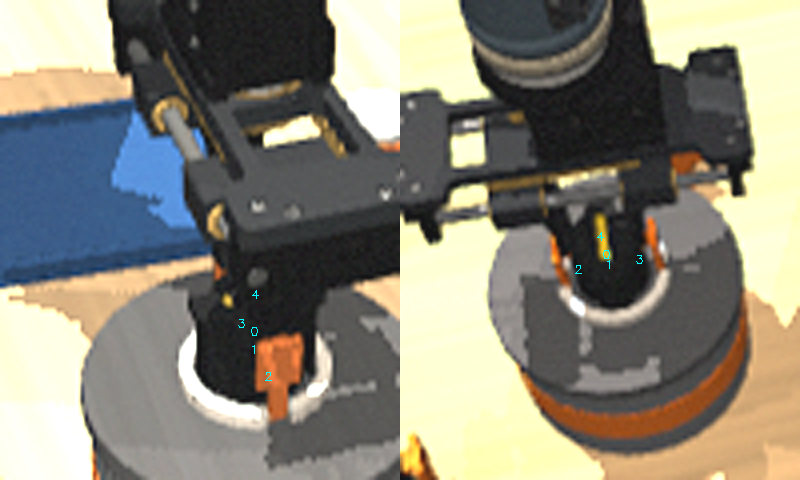

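The side view shows the -y finger ending at the top of the tab, about (285,330) in the crop. That is well above the predicted tip "2" at (268,377). I'll open the jaws and measure the real fingertip positions.

```bash
python3 -m inch '[[[0,0,0,0,1],[0,0,0,0,1],[0,0,0,0,1],[0,0,0,0,1],[0,0,0,0,1],[0,0,0,0,1],[0,0,0,0,1],[0,0,0,0,1]]]' 10
python3 - <<'E'
from h import *
o,x,R=st(); print(o["grip_width"],x)
L=[x,x+.011*R[:,0]]+[x+.011*R[:,0]+s*R[:,1]*o["grip_width"]/2 for s in(1,-1)]
out=[]
for n,(u0,v0) in(("side",(200,150)),("scene",(130,120))):
    i=camera_info(n); im=camera(n); cv2.imwrite(f"pics/{n}3.png",im[:,:,::-1]); im=im[v0:v0+120,u0:u0+100]; im=cv2.resize(im,None,fx=4,fy=4,interpolation=cv2.INTER_CUBIC)
    p=cv2.projectPoints(np.array(L),np.array(i["rvec"]),np.array(i["tvec"]),np.array(i["camera_matrix"]),None)[0][:,0]
    im=cv2.convertScaleAbs(im,alpha=2.2,beta=30)
    for k,q in enumerate((p-[u0,v0])*4): cv2.circle(im,tuple(int(t) for t in q),3,(0,255,255),1); print(n,k,p[k])
    out.append(im)
cv2.imwrite("pics/g3.png",np.hstack(out)[:,:,::-1])
E
```

```text
time: 4.28
position: [0.5118, -0.1349, 0.1246]
tool_rot: [0.712, -0.028, -0.701, -0.023]
ft_force: [0.1, 0.1, 0.1]
grip_width: 0.0758
0.0757830402758981 [ 0.51179754 -0.13487166  0.12457879]
side 0 [263.69857575 232.79582855]
side 1 [263.70087572 237.44118   ]
side 2 [270.83121376 251.64377315]
side 3 [257.14922665 224.39125085]
scene 0 [181.57330418 183.7515565 ]
scene 1 [182.26874277 186.17268183]
scene 2 [166.63148854 188.61318969]
scene 3 [197.81250057 183.74676597]
```

View pics/g3.png

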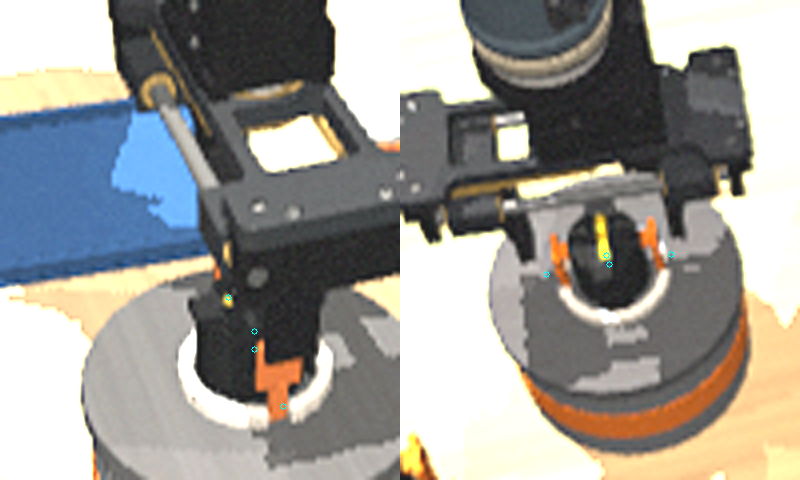

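Run:
```python
from h import *
for s in((271.2,238),(269,237),(273,240)):
  for c in((160.5,184.5),(162.5,185.5)): print(s,c,[np.round(t,4) for t in cross(ray("side",s),ray("scene",c))])
m=((160.5+199.2)/2,(184.5+178.8)/2)
for z in(.114,.125,.135,.145): print(z,onz("scene",m,z), onz("scene",(160.5,184.5),z),onz("side",(271.2,238),z))
```

```text
(271.2, 238) (160.5, 184.5) [array([ 0.5108, -0.1789,  0.1464]), np.float64(0.0098)]
(271.2, 238) (162.5, 185.5) [array([ 0.5124, -0.1752,  0.1427]), np.float64(0.0096)]
(269, 237) (160.5, 184.5) [array([ 0.5092, -0.1777,  0.1467]), np.float64(0.0137)]
(269, 237) (162.5, 185.5) [array([ 0.5108, -0.1739,  0.143 ]), np.float64(0.0136)]
(273, 240) (160.5, 184.5) [array([ 0.5114, -0.1804,  0.1445]), np.float64(0.0056)]
(273, 240) (162.5, 185.5) [array([ 0.5131, -0.1767,  0.1408]), np.float64(0.0053)]
0.114 [ 0.49799257 -0.13848391  0.114     ] [ 0.49395015 -0.18542635  0.114     ] [ 0.52362261 -0.14164057  0.114     ]
0.125 [ 0.50513558 -0.13788232  0.125     ] [ 0.50114208 -0.18425667  0.125     ] [ 0.51844066 -0.15260901  0.125     ]
0.135 [ 0.51162922 -0.13733543  0.135     ] [ 0.50768019 -0.18319333  0.135     ] [ 0.5137298  -0.16258031  0.135     ]
0.145 [ 0.51812286 -0.13678853  0.145     ] [ 0.51421831 -0.18212999  0.145     ] [ 0.50901894 -0.17255162  0.145     ]
```

Triangulation puts the fingertips at z ≈ 0.144, with x and y correct. The reported TCP would put them at 0.114. The wrist view's finger gap (87 mm across 143 px, so about 0.177 m away) agrees, so the tips really are about 30 mm higher than the reading implies. With the jaws open, I'll descend in small steps and watch the force.

```bash
python3 -m inch '[[[0.6,0,0,0,1],[0.6,0,0,0,1],[0,0,0,0,1]]]' 10;  python3 -m inch '[[[0.5,0,0,0,1],[0.5,0,0,0,1],[0,0,0,0,1]]]'; python3 -c "
from h import *
togo((.5117,-.135,.096),np.radians(85.8))"
```

```text
time: 4.63
position: [0.5123, -0.1351, 0.1118]
tool_rot: [0.713, -0.028, -0.7, -0.023]
ft_force: [0.2, -0.0, -0.1]
grip_width: 0.0867
time: 4.88
position: [0.512, -0.135, 0.1001]
tool_rot: [0.712, -0.028, -0.701, -0.023]
ft_force: [-0.8, -0.1, 0.0]
grip_width: 0.087
tilt [ 0.016 -0.007 -1.   ] yaw -1.644 shift cm [0.41 0.   0.04]  ccw by -0.000 -> turn about x 0.000 (q6 1.17)
```

```bash
python3 -m inch '[[[0.4,0,0,0,1],[0,0,0,0,1]]]'
python3 - <<'E'
from h import *
o,x,R=st(); print(o["grip_width"],x,o["ft_force"])
out=[]
for n,(u0,v0) in(("side",(200,150)),("scene",(130,120))):
    im=camera(n); im=im[v0:v0+120,u0:u0+100]; im=cv2.resize(im,None,fx=4,fy=4,interpolation=cv2.INTER_CUBIC)
    out.append(cv2.convertScaleAbs(im,alpha=2.5,beta=40))
cv2.imwrite("pics/g4.png",np.hstack(out)[:,:,::-1])
E
```

```text
time: 5.05
position: [0.5118, -0.1349, 0.0951]
tool_rot: [0.712, -0.028, -0.701, -0.024]
ft_force: [-0.7, -0.1, 0.2]
grip_width: 0.0871
0.08712344106619312 [ 0.51184    -0.13487645  0.0951286 ] [-0.72581257 -0.0812518   0.16067509]
```

View pics/g4.png

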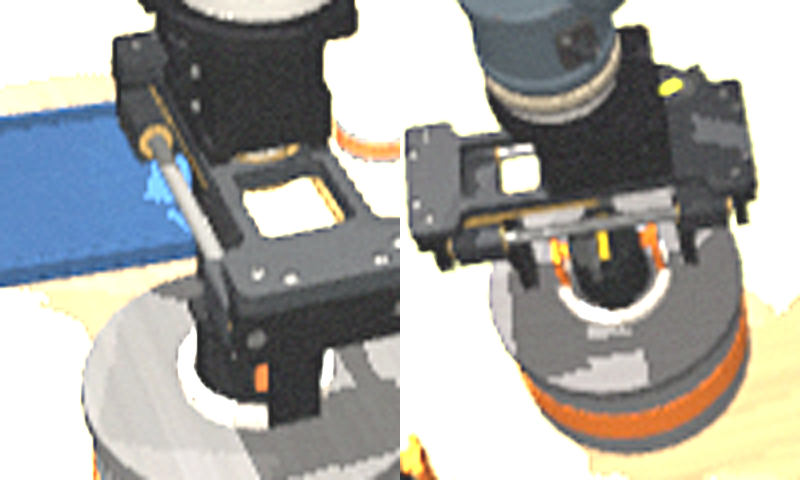

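The -y finger now stands in front of the tab, its tip at (294,422) in the side crop. That matches a tip height of about 0.115. I'll close gently.

```bash
python3 -m inch '[[[0,0,0,0,0],[0,0,0,0,0],[0,0,0,0,0],[0,0,0,0,0],[0,0,0,0,0]]]' 8; python3 -m inch '[[[0,0,0,0,0],[0,0,0,0,0],[0,0,0,0,0]]]' 8
```

```text
time: 5.57
position: [0.5131, -0.1354, 0.0967]
tool_rot: [0.713, -0.028, -0.7, -0.023]
ft_force: [-0.5, 0.4, 5.5]
grip_width: 0.0619
time: 5.82
position: [0.513, -0.1353, 0.0967]
tool_rot: [0.713, -0.028, -0.7, -0.023]
ft_force: [0.5, -0.3, -0.9]
grip_width: 0.0618
```

Contact comes at 61.9 mm, which is the free tab width, with no side force. Now I'll pinch at 24 N.

```bash
python3 -m inch '[[[0,0,0,0,0],[0,0,0,0,0],[0,0,0,0,0]]]' 16; python3 -m inch '[[[0,0,0,0,0],[0,0,0,0,0],[0,0,0,0,0],[0,0,0,0,0]]]' 24; python3 -c "
from h import *
togo((.5117,-.135,.096),np.radians(85.8));o=st()[0];print(o['moment'])"
```

```text
time: 6.07
position: [0.513, -0.1354, 0.0969]
tool_rot: [0.713, -0.028, -0.7, -0.023]
ft_force: [0.1, 0.2, -0.1]
grip_width: 0.054
time: 6.4
position: [0.513, -0.1354, 0.097]
tool_rot: [0.713, -0.028, -0.7, -0.023]
ft_force: [-0.7, 0.2, 0.0]
grip_width: 0.0523
tilt [ 0.018 -0.008 -1.   ] yaw -1.644 shift cm [ 0.1  -0.03  0.14]  ccw by -0.000 -> turn about x 0.000 (q6 1.17)
[0.03114317 0.05183538 0.02928331]
```

```bash
python3 -m inch '[[[0,0,0,-0.06,0],[0,0,0,-0.06,0],[0,0,0,-0.06,0],[0,0,0,-0.06,0]]]'; python3 -c "
from h import *
togo((.512,-.135,.096),np.radians(85.8+35));o=st()[0];print(o['moment'])"
```

```text
time: 6.73
position: [0.5134, -0.1356, 0.097]
tool_rot: [0.711, 0.059, -0.698, 0.066]
ft_force: [0.0, -0.3, -0.0]
grip_width: 0.052
tilt [ 0.019 -0.008 -1.   ] yaw -1.394 shift cm [ 0.1  -0.08  0.13]  ccw by 0.361 -> turn about x -0.361 (q6 0.92)
[ 0.01308044 -0.07777053 -0.01042614]
```

```bash
python3 -m inch '[[[0,0,0,-0.06,0],[0,0,0,-0.06,0],[0,0,0,-0.06,0],[0,0,0,-0.06,0],[0,0,0,-0.06,0],[0,0,0,0,0]]]'; python3 -c "
from h import *
togo((.512,-.135,.096),np.radians(85.8+40));o=st()[0];print(o['moment'])"
```

```text
time: 7.23
position: [0.5141, -0.1352, 0.097]
tool_rot: [0.692, 0.168, -0.679, 0.177]
ft_force: [-0.1, -0.6, 1.0]
grip_width: 0.052
tilt [ 0.02  -0.008 -1.   ] yaw -1.079 shift cm [ 0.1  -0.12  0.18]  ccw by 0.133 -> turn about x -0.133 (q6 0.61)
[0.01379312 0.07699109 0.0358547 ]
```

```bash
cat > m.py <<'E'
from h import *
o,x,R=st(); y=np.arctan2(R[1,1],R[0,1]); print("turned deg",round(np.degrees(y+1.644),2),"F",np.round(o["ft_force"],2),"M",np.round(o["moment"],3),"dx mm",np.round((x-[.513,-.1354,.097])*1e3,1),"w",round(o["grip_width"],4))
E
python3 -m inch '[[[0,0,0,-0.04,0],[0,0,0,-0.04,0],[0,0,0,-0.03,0]]]' >/dev/null; python3 m.py;  for k in 1; do python3 -m inch '[[[0,0,0,-0.03,0],[0,0,0,-0.03,0]]]' >/dev/null; python3 m.py; done
```

```text
turned deg 38.64 F [-1.    0.8   0.13] M [-0.012  0.065 -0.024] dx mm [1.2 0.4 0.1] w 0.0522
turned deg 42.04 F [-0.34 -0.08 -0.95] M [ 0.066 -0.023  0.025] dx mm [1.1 0.3 0.1] w 0.0517
```

```bash
echo 'import sys; sys.exit(abs(o["moment"][2])>.12)'>>m.py
python3 -m inch '[[[0,0,0,-0.03,0],[0,0,0,-0.03,0]]]' >/dev/null; python3 m.py && python3 -m inch '[[[0,0,0,-0.03,0],[0,0,0,-0.03,0]]]' >/dev/null; python3 m.py && python3 -m inch '[[[0,0,0,-0.03,0],[0,0,0,-0.03,0]]]' >/dev/null; python3 m.py && python3 -m inch '[[[0,0,0,-0.03,0],[0,0,0,-0.03,0]]]' >/dev/null; python3 m.py
```

```text
turned deg 45.43 F [-0.91  1.21  0.28] M [ 0.189  0.146 -0.099] dx mm [0.8 0.5 0.1] w 0.052
turned deg 45.43 F [-0.91  1.21  0.28] M [ 0.189  0.146 -0.099] dx mm [0.8 0.5 0.1] w 0.052
turned deg 45.43 F [-0.91  1.21  0.28] M [ 0.189  0.146 -0.099] dx mm [0.8 0.5 0.1] w 0.052
turned deg 45.43 F [-0.91  1.21  0.28] M [ 0.189  0.146 -0.099] dx mm [0.8 0.5 0.1] w 0.052False
False
False
False
```

```bash
sed -i '$d' m.py; echo 'import sys; sys.exit(int(o["moment"][2]<-.12))'>>m.py
python3 -m inch '[[[0,0,0,0,0]]]' >/dev/null; python3 m.py && python3 -m inch '[[[0,0,0,-0.02,0]]]' >/dev/null && python3 m.py && python3 -m inch '[[[0,0,0,-0.02,0]]]' >/dev/null && python3 m.py && python3 -m inch '[[[0,0,0,-0.02,0]]]' >/dev/null && python3 m.py
```

```text
turned deg 45.37 F [-0.34  0.52 -0.11] M [ 0.075 -0.019 -0.022] dx mm [0.8 0.6 0.1] w 0.052
turned deg 46.45 F [-0.46  0.53  1.53] M [ 0.173  0.067 -0.101] dx mm [0.6 0.7 0.1] w 0.0522
turned deg 47.61 F [-0.95  1.25  1.71] M [ 0.159  0.081 -0.132] dx mm [0.3 0.9 0.1] w 0.0524
```

```bash
sed -i 's/<-.12/<-.22/' m.py
python3 -m inch '[[[0,0,0,-0.02,0]]]' >/dev/null; python3 m.py && python3 -m inch '[[[0,0,0,-0.02,0]]]' >/dev/null && python3 m.py && python3 -m inch '[[[0,0,0,-0.02,0]]]' >/dev/null && python3 m.py && python3 -m inch '[[[0,0,0,0,0]]]' >/dev/null && python3 m.py
```

```text
turned deg 48.81 F [-0.06  0.84  1.45] M [ 0.203  0.104 -0.072] dx mm [-0.1  1.2  0.1] w 0.0523
turned deg 50.01 F [-1.2   0.36  1.41] M [ 0.077  0.012 -0.378] dx mm [-0.2  1.3  0.1] w 0.052
```

A clear rise to -0.38 N·m at about 50°: that is the stop. I'll back off a little to take the load off.

```bash
python3 -m inch '[[[0,0,0,0.02,0]]]' >/dev/null; python3 m.py; python3 -m inch '[[[0,0,0,0,0]]]' >/dev/null; python3 m.py
```

```text
turned deg 48.86 F [-0.59  0.8   1.16] M [ 0.123  0.093 -0.012] dx mm [-0.2  1.3  0.1] w 0.0516
turned deg 48.82 F [-0.02  0.71  1.75] M [0.143 0.045 0.028] dx mm [-0.2  1.3  0.1] w 0.0523
```

```bash
python3 -m inch '[[[-0.15,0,0,0,0]]]' >/dev/null; python3 m.py; python3 -m inch '[[[-0.15,0,0,0,0],[-0.15,0,0,0,0]]]' >/dev/null; python3 m.py; python3 -c "
from h import *
o,x,R=st(); togo(x+[0,0,.04])"
```

```text
turned deg 48.82 F [ 0.78  0.48 -2.07] M [ 0.004 -0.026  0.029] dx mm [-0.2  1.2  1.3] w 0.0521
turned deg 48.84 F [ 0.34  1.2  -2.48] M [ 0.007 -0.023  0.063] dx mm [-0.4  1.1  4.1] w 0.0521
tilt [ 0.017 -0.006 -1.   ] yaw -0.792 shift cm [-4.    0.06 -0.03]
```

```bash
python3 -m inch '[[[-0.25,0,0,0,0],[-0.25,0,0,0,0]]]' >/dev/null; python3 m.py; python3 -m inch '[[[-0.4,0,0,0,0],[-0.4,0,0,0,0]]]' >/dev/null; python3 m.py;python3 -m inch '[[[-0.5,0,0,0,0],[-0.5,0,0,0,0]]]' >/dev/null; python3 m.py
```

```text
turned deg 48.85 F [-0.62 -0.77 -0.44] M [-0.009 -0.035  0.007] dx mm [-0.4  1.   9.1] w 0.052
turned deg 48.86 F [ 0.07 -0.38 -0.88] M [-0.013  0.006  0.003] dx mm [-0.7  1.  17.6] w 0.0517
turned deg 48.87 F [ 0.24  0.84 -1.08] M [-0.028 -0.041 -0.004] dx mm [-0.8  1.  28.7] w 0.052
```

```bash
python3 -m inch '[[[-0.5,0,0,0,0],[-0.5,0,0,0,0],[-0.8,0,0,0,0],[-0.8,0,0,0,0],[-0.8,0,0,0,0],[0,0,0,0,0],[0,0,0,0,0]]]' >/dev/null; python3 m.py; python3 -c "
from h import *
o,x,R=st(); cv2.imwrite('pics/lift.png',camera('side')[120:300,150:390][:,:,::-1].repeat(3,0).repeat(3,1)); togo((.529,.151,x[2]))"
```

```text
turned deg 48.87 F [-0.27 -0.01 -1.72] M [0.074 0.006 0.004] dx mm [-0.4  0.8 69.1] w 0.0521
tilt [ 0.022 -0.008 -1.   ] yaw -0.791 shift cm [ -0.2  -19.17 -21.25]
```

View pics/lift.png

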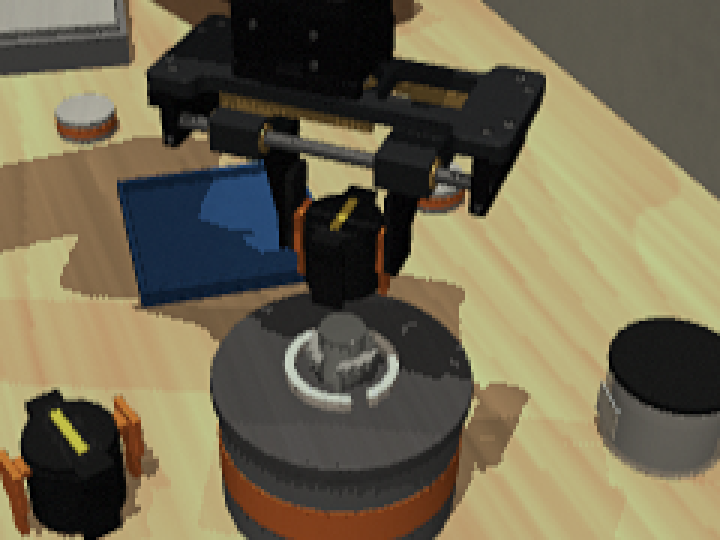

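The cap is off and held upright, and the bare neck shows at (345,350) in the lift crop. Now I'll carry it to the tray.

```bash
python3 -m inch '[[[0,-1,-1.1,0,0],[0,-1.9,-2.1,0,0],[0,-1.9,-2.1,0,0],[0,-1.9,-2.1,0,0],[0,-1.9,-2.1,0,0],[0,-1.9,-2.1,0,0],[0,-1.9,-2.1,0,0],[0,-1.9,-2.1,0,0]]]' >/dev/null;  python3 -m inch '[[[0,-1.9,-2.1,0,0],[0,-1.5,-1.6,0,0],[0,-0.5,-0.5,0,0],[0,0,0,0,0],[0,0,0,0,0]]]' ; python3 -c "
from h import *
o,x,R=st(); togo((.529,.151,x[2]))"
```

```text
time: 10.87
position: [0.5268, 0.1448, 0.1587]
tool_rot: [0.658, 0.262, -0.651, 0.273]
ft_force: [0.0, -0.2, -0.3]
grip_width: 0.0521
tilt [ 0.015 -0.01  -1.   ] yaw -0.795 shift cm [-0.   -0.29 -0.59]
```

```bash
python3 -m inch '[[[1,-0.3,-0.6,0,0],[2,0,0,0,0],[2.5,0,0,0,0],[2.5,0,0,0,0],[2.5,0,0,0,0],[2,0,0,0,0],[1,0,0,0,0],[0,0,0,0,0]]]' ; python3 -c "
from h import *
o,x,R=st(); togo((.529,.151,.002))"
```

```text
time: 11.53
position: [0.5358, 0.1417, 0.0161]
tool_rot: [0.661, 0.257, -0.651, 0.27]
ft_force: [-0.2, -0.1, -1.6]
grip_width: 0.0519
tilt [ 0.02  -0.011 -1.   ] yaw -0.808 shift cm [ 1.39 -1.17 -0.15]
```

```bash
python3 -m inch '[[[0.4,-0.6,0,0,0],[0.4,-0.5,0,0,0],[0,0,0,0,0]]]'; python3 -m inch '[[[0.25,0,0,0,0]]]'; python3 -m inch '[[[0.2,0,0,0,0]]]'; python3 -m inch '[[[0.15,0,0,0,0]]]'
```

```text
time: 11.78
position: [0.5287, 0.1485, 0.0077]
tool_rot: [0.662, 0.256, -0.651, 0.268]
ft_force: [-0.2, -0.6, -0.7]
grip_width: 0.0522
time: 11.87
position: [0.5295, 0.1488, 0.0061]
tool_rot: [0.663, 0.255, -0.651, 0.269]
ft_force: [0.2, 0.5, -2.6]
grip_width: 0.0523
time: 11.95
position: [0.5299, 0.1491, 0.0047]
tool_rot: [0.663, 0.255, -0.65, 0.269]
ft_force: [-0.2, -0.1, -1.2]
grip_width: 0.0523
time: 12.03
position: [0.5305, 0.1493, 0.0038]
tool_rot: [0.664, 0.255, -0.649, 0.269]
ft_force: [0.1, -0.3, -1.4]
grip_width: 0.0523
```

```bash
python3 -m inch '[[[0.1,0,0,0,0]]]'; python3 -m inch '[[[0.1,0,0,0,0]]]'; python3 -m inch '[[[0.1,0,0,0,0]]]'
```

```text
time: 12.12
position: [0.531, 0.1495, 0.0032]
tool_rot: [0.664, 0.255, -0.649, 0.27]
ft_force: [0.2, 0.7, -0.3]
grip_width: 0.0519
time: 12.2
position: [0.5315, 0.1496, 0.0026]
tool_rot: [0.664, 0.255, -0.649, 0.27]
ft_force: [-0.3, -0.3, -1.9]
grip_width: 0.052
time: 12.28
position: [0.5316, 0.1496, 0.0019]
tool_rot: [0.664, 0.255, -0.648, 0.27]
ft_force: [-1.7, -1.5, 6.4]
grip_width: 0.0522
```

Floor contact came at z = 0.0019, against 0.002 predicted. I'll release slowly and go up.

```bash
python3 -m inch '[[[0,0,0,0,0],[0,0,0,0,0]]]' 12;  python3 -m inch '[[[0,0,0,0,0.8],[0,0,0,0,0.8],[0,0,0,0,0.8],[0,0,0,0,1],[0,0,0,0,1],[0,0,0,0,1],[0,0,0,0,1]]]'
```

```text
time: 12.45
position: [0.5319, 0.1496, 0.0022]
tool_rot: [0.665, 0.255, -0.648, 0.27]
ft_force: [-0.5, 0.6, -1.2]
grip_width: 0.0592
time: 13.03
position: [0.5328, 0.1496, 0.0025]
tool_rot: [0.665, 0.255, -0.648, 0.27]
ft_force: [-0.2, -0.2, 0.9]
grip_width: 0.0844
```

```bash
python3 -m inch '[[[-0.5,0,0,0,1],[-1,0,0,0,1],[-2,0,0,0,1],[-2.5,0,0,0,1],[-2.5,0,0,0,1],[-2.5,0,0,0,1],[-2.5,0,0,0,1],[0,0,0,0,1]]]';python3 -m inch '[[[-2,0,2,0,1],[-2,0,2,0,1],[0,0,0,0,1],[0,0,0,0,1],[0,0,0,0,1]]]'
python3 - <<'E'
from h import *
a=camera("side"); c=camera("scene")
out=[cv2.resize(a[100:300,120:420],(600,400)),]
out=np.hstack([cv2.resize(a[130:250,160:300],(420,360)),cv2.resize(c[120:270,180:338],(379,360))])
cv2.imwrite("pics/end.png",out[:,:,::-1])
for n,im in(("side",a),("scene",c)):
    for b in blobs(im,*YEL,6): print(n,b[0],b[1],np.round(onz(n,b[1],.051),3))
o=robot.get_obs(); print(o["ft_force"],o["time"])
E
```

```text
time: 13.7
position: [0.5272, 0.151, 0.1464]
tool_rot: [0.664, 0.255, -0.649, 0.27]
ft_force: [1.2, 0.6, 1.0]
grip_width: 0.0871
time: 14.12
position: [0.4966, 0.1237, 0.1904]
tool_rot: [0.666, 0.255, -0.646, 0.271]
ft_force: [-0.3, -1.0, -0.3]
grip_width: 0.087
side 7 [223.7 182.7] [0.526 0.145 0.051]
side 62 [172.4 263.3] [ 0.353 -0.075  0.051]
side 104 [347. 323.] [ 0.585 -0.308  0.051]
scene 35 [192.6 143.1] [ 0.343 -0.087  0.051]
scene 10 [293.  179.3] [0.526 0.145 0.051]
scene 40 [116.5 236.4] [ 0.572 -0.317  0.051]
[ 0.47208709 -0.44425683  0.02167167] 14.2167
```

View pics/end.png

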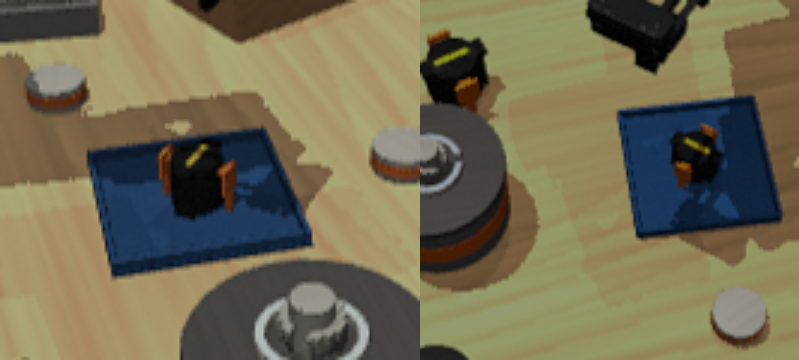

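The cap stands upright near the middle of the tray. Both fixed cameras put its bar at (0.526, 0.145) on the plane where its top should be, z = 0.051. The gripper is clear, so I'll hand in.

```bash
python3 -c "
from rig import robot
print(robot.hand_in())"
```

```text
the job is handed in; nothing more can be done
None
```

The cap is off the keg and standing upright, released, in the blue tray. The job is handed in at about 14 s of the 72 s; the hand-in gives no verdict.

**What I did:** I pinched both tabs fully in (52 mm between the fingers, 24 N). Then I turned the cap anticlockwise until I felt the stop at about 50°, backed off 1°, and lifted it straight off. I set it down on the tray floor with a light touch.

**Last checks:**
- **Position:** both fixed cameras put the cap's top at (0.526, 0.145), about 7 mm from the tray's centre and at the height an upright cap should have.
- **Robot:** the gripper is open and well clear, and the wrist force reads about zero.
- **Tins and tub:** the arm touched neither the tins nor the tub; I did not measure their positions again at the end.

**What disagreed or ran close:**
- **Fingertip height:** the fingertips really stood about 30 mm higher than the reported tool position implied. My first pinch therefore closed above the cap without touching it. I measured the offset from two camera views and corrected for it; the later contacts matched.
- **Turning moment:** one reading at the stop reached 0.38 N m, close to the 0.45 N m limit.
- **Floor contact:** the set-down on the tray peaked at 6.4 N.

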